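Set up a straightedge on two riser columns

TASK

Set up the straightedge for checking on the glass stage plate: build two columns, the round risers centred on the round foot and the square risers centred on the square foot, in each the wide riser below and the narrow one on top, with the square ones turned square to their foot. Then lay the straightedge flat across the two columns, along the middle of both tops and overhanging about equally at its two ends, and leave everything standing still.

Things in the scene. Friction and masses are not known exactly. Their poses are not given: they have to be found in the camera images.
- foot_round: Round dark steel foot, 76 mm diameter, 8 mm high, fixed on the glass stage plate (plate 300 x 350 mm, its glass top 24 mm above the table). Origin: centre of its underside, on the glass; its top is 8 mm higher. The two feet stand 125 to 230 mm apart, centre to centre, and may be either way round.
- foot_square: Square dark steel foot, 76 x 76 mm, 8 mm high, fixed on the glass stage plate (plate 300 x 350 mm, its glass top 24 mm above the table). Origin: centre of its underside, on the glass; its top is 8 mm higher. x and y are parallel to its sides.
- disc_wide: Wide round riser: disc 56 mm in diameter, 30 mm high, about 0.19 kg. Plain loose aluminium, a dark 14 mm hole mark on top. Stands upright on the table at the start. Origin: centre of its underside; z up. 
- disc_narrow: Narrow round riser: disc 36 mm in diameter, 25 mm high, about 0.07 kg. Plain loose aluminium, a dark 14 mm hole mark on top. Stands upright on the table at the start. Origin: centre of its underside; z up. 
- block_wide: Wide square riser: block 56 x 56 mm, 30 mm high, about 0.24 kg. Plain loose aluminium, a dark 14 mm hole mark on top. Stands upright on the table at the start. Origin: centre of its underside; z up. x and y are parallel to its sides.
- block_narrow: Narrow square riser: block 36 x 36 mm, 25 mm high, about 0.09 kg. Plain loose aluminium, a dark 14 mm hole mark on top. Stands upright on the table at the start. Origin: centre of its underside; z up. x and y are parallel to its sides.
- straightedge: Straightedge: plain aluminium bar 300 mm long (its x), 24 mm wide (its y), 16 mm thick (z), about 0.3 kg, with six dark 14 mm hole marks along its top. Lies flat on the table at the start. Origin: centre of its underside.
Not all that is in view belongs to the job. What is shaped like the block_wide but green is not meant.

How it is judged:
On the way, in this order (a step that is already met when the one before it is completed fails the run):
1. both wide risers stand centred on the feet of their own shape (horizontal distance between disc_wide and foot_round below 0.012 m and z of disc_wide in the frame of foot_round between 0.004 and 0.012 m and angle between each of disc_wide, block_wide's own z axis and vertical below 0.06 rad and horizontal distance between block_wide and foot_square below 0.012 m and z of block_wide in the frame of foot_square between 0.004 and 0.012 m and (angle between the x axis of block_wide and the x axis of foot_square, either way round below 0.21 rad or angle between the x axis of block_wide and the y axis of foot_square, either way round below 0.21 rad)), for 0.2 s.
2. both narrow risers stand centred on the wide risers of their own shape (all of step 1 and horizontal distance between disc_narrow and disc_wide below 0.01 m and z of disc_narrow in the frame of disc_wide between 0.026 and 0.034 m and angle between each of disc_narrow, block_narrow's own z axis and vertical below 0.06 rad and horizontal distance between block_narrow and block_wide below 0.01 m and z of block_narrow in the frame of block_wide between 0.026 and 0.034 m and (angle between the x axis of block_narrow and the x axis of foot_square, either way round below 0.21 rad or angle between the x axis of block_narrow and the y axis of foot_square, either way round below 0.21 rad)), for 0.2 s.
At the end, for the whole second after the job is handed in: Wide risers within 12 mm of the centre of the foot of their shape, narrow ones within 10 mm on the wide; square ones within 12 deg of the square foot; straightedge flat on both, its centreline within 13 mm of both top centres, these 15 to 115 mm from its ends; all released and at rest (all of step 2 and angle between straightedge's own z axis and vertical below 0.06 rad and y of disc_narrow in the frame of straightedge between -0.013 and 0.013 m and z of disc_narrow in the frame of straightedge between -0.029 and -0.021 m and y of block_narrow in the frame of straightedge between -0.013 and 0.013 m and z of block_narrow in the frame of straightedge between -0.029 and -0.021 m and ((x of disc_narrow in the frame of straightedge between 0.035 and 0.135 m and x of block_narrow in the frame of straightedge between -0.135 and -0.035 m) or (x of block_narrow in the frame of straightedge between 0.035 and 0.135 m and x of disc_narrow in the frame of straightedge between -0.135 and -0.035 m)) and linear speed of each of disc_wide, disc_narrow, block_wide, block_narrow, straightedge below 0.01 m/s); the robot touches nothing.
It also fails if it takes over 128 s, if anything falls off the work surface, if the arm or the gripper's body presses on something with over 40 N, if the wrist force passes 120 N, or if a joint passes its speed limit or range.

ROBOT

A 6-joint arm with a two-finger parallel gripper is mounted at the origin on the work surface. World frame = base frame: x ahead of the robot, y to its left, z up, the work surface at z = 0. Lengths are in m, angles in rad, forces in N, time in s.
With the tool pointing down it reaches from about 0.325 to 0.875 m from the base axis. Payload 4.4 kg.
Tool frame: the origin (TCP) lies between the finger pads; the fingertips stand 8 mm ahead of it and the grasp point (between the pads) lies 11 mm behind it (r.tips_ahead is the distance from the TCP to the fingertips, in m); z points along the fingers, y is the direction in which the jaws open and shut (so a half turn about z gives the same grasp; the last joint's range is limited). The gripper opens to 85 mm and grips with 20 to 120 N. Pads are 22 mm wide; open, the fingers measure 114 mm over their backs; the gripper's body (76 mm by 85 mm) begins 54 mm behind the grasp point. The pads swing forward as they close: fully open they stand 13 mm farther back than shut.
Start: joints at [1.157, 0.207, 1.542, -0, 1.393, -0.15], TCP at [0.149, 0.555, 0.239] pointing down, gripper open.
Joint ranges: [-2.73, 2.73], [-0.86, 2.22], [0.23, 2.46], [-1.11, 4.25], [0.08, 2.63], [-2.82, 2.82]. Speed limits (rad/s): [2.79, 2.79, 3.14, 3.14, 3.14, 3.14].

INTERFACE

Orientations are given as a unit quaternion [w, x, y, z].
In Python, from rig import r gives the robot as it stands. Calls block until the motion is done:
- r.move_pose(position, orientation): joint-space move of the TCP to a pose.
- r.move_l(position, frame=None, speed=0.15, contact_N=None): straight line of the TCP; frame=None keeps the orientation; speed is the mean speed in m/s. With contact_N (N) it stops when the force on the tool has changed by that much, and returns True; else False.
- r.movej(angles): joint-space move.
- r.move_gripper(opening, grip_force=None): finger opening in m; grip_force is the grip in N (None keeps the last); returns when the fingers have stopped.
- r.wait(seconds).
- r.solve_ik(position, orientation): joint angles nearest the present ones, or None.
- r.read_state(): the state.
- r.read_camera(name): name is "scene" or "top" or "wrist"; returns a dict with "img" (400x640x3 uint8, red, green, blue), "depth" (400x640 float32, m along the optical axis (not along the pixel's ray), 0 where there is no reading), "fov_y" (degrees; the focal length in pixels is half the picture's height over the tangent of half this angle, whatever the lens; pixels are square), "cx", "cy" (the principal point, pixels), "k1" (the pictures are not rectified: a ray, as slopes to the right and down, at radius r is drawn at 1 + k1 r^2 times it, then the intrinsics apply), "R" (3x3) and "t" (3): a world point X has camera coordinates R X + t. Camera axes: x right, y down, z forward; pixel columns grow to the right and rows downward; lengths in m; the calibration is good to about 2 mm. A picture is of the moment at which its call begins.
A pose or a line that the arm cannot do raises r.PlanningError and nothing moves.
- r.sign_off(): hands the job in, once; it reports no verdict.
Trained networks look in the newest picture that a camera, given by its name, has taken for a name from the list of things; names that differ only in an ending like _2 or _b are one class to them, and where a whole thing is asked for, a point or a joint stands for the part that bears it (a point fixed in the world has none). Each returns a list of dicts, best first, with "score" (0 to 1); they miss things now and then, are a little off and sometimes report something else, mostly with a low value. They report only what shows in the picture. A call takes as long as a camera call. They do not tell look-alikes from the thing itself.
- r.recognise(camera, label): "centre" ([x, y, z] in m, in world coordinates, good to about 4 mm: the middle of the surface that is visible of it).
- r.silhouettes(camera, label): "mask" (400x640 bool, what is visible of it).
The state is a dict: "t": time; "joint_pos": joint angles; "qvel": joint speeds; "tau": joint torques, N m; "tool_pos": TCP position; "tcp_rot": TCP orientation; "ft_force": force on the tool from outside, world axes, zero at the start; "wrist_torque": the same for the moment, N m; "grip_width": finger opening in m.
Only numpy, scipy, OpenCV 4.12 (cv2) and the standard library are available. Lean on these libraries where they do the work, as an engineer would, in place of code of your own. Each camera call takes 0.05 s, during which the arm holds its last target. There are 200 camera calls.

## Working session

There is one attempt and no reset: what is moved stays moved. The work goes in short steps, each a Python script; the robot and the scene stay as the last script left them, time stands still between calls to the robot, and variables do not carry over. Pictures are saved under pics/ and viewed, about 12 in all and at most 16, crops included, and the job is handed in when it is done.

```bash
mkdir -p pics; ls; python3 - <<'E'
from rig import r
import cv2
for c in ("scene","top"):
    d=r.read_camera(c); cv2.imwrite(f"pics/{c}0.png",d["img"][:,:,::-1])
    print(c,d["fov_y"],d["cx"],d["cy"],d["k1"],d["R"],d["t"])
    for l in ["foot_round","foot_square","disc_wide","disc_narrow","block_wide","block_narrow","straightedge"]:
        for k in r.recognise(c,l)[:3]: print(l,[round(float(v),3) for v in k["centre"]],round(k["score"],2))
print(r.read_state()["t"], r.tips_ahead)
E
```

```text
pics
scene 47.08074096647121 312.30566086637316 191.5932283102956 0.008857127296463761 [[-0.05852651  0.99825155  0.00827635]
 [ 0.64464525  0.04412255 -0.76320751]
 [-0.76223825 -0.03933256 -0.64610046]] [ 0.08234715 -0.23123167  1.41524445]
foot_round [0.566, 0.303, 0.031] 0.77
foot_square [0.554, 0.128, 0.029] 0.8
disc_wide [0.63, -0.239, 0.029] 0.64
disc_narrow [0.469, -0.066, 0.023] 0.71
block_wide [0.473, -0.229, 0.027] 0.79
block_wide [0.381, -0.025, 0.029] 0.72
block_wide [0.278, -0.347, 0.035] 0.55
block_narrow [0.596, -0.075, 0.026] 0.82
straightedge [0.529, -0.362, 0.015] 0.85
top 52.516446133037434 317.39376714796435 200.34270369777624 -0.08483775896741758 [[-0.04272036 -0.99908475 -0.00215423]
 [-0.973069    0.04209661 -0.22663759]
 [ 0.22652084 -0.00758582 -0.97397678]] [-0.02606475  0.42746908  0.9806702 ]
foot_round [0.558, 0.302, 0.031] 0.73
foot_square [0.547, 0.126, 0.033] 0.58
disc_wide [0.612, -0.237, 0.031] 0.77
disc_narrow [0.459, -0.067, 0.022] 0.72
block_wide [0.461, -0.239, 0.028] 0.91
block_wide [0.359, -0.028, 0.028] 0.77
block_wide [0.26, -0.349, 0.03] 0.68
block_narrow [0.462, -0.066, 0.022] 0.65
block_narrow [0.578, -0.07, 0.026] 0.49
straightedge [0.497, -0.373, 0.02] 0.93
0.8 0.008
```

View pics/top0.png

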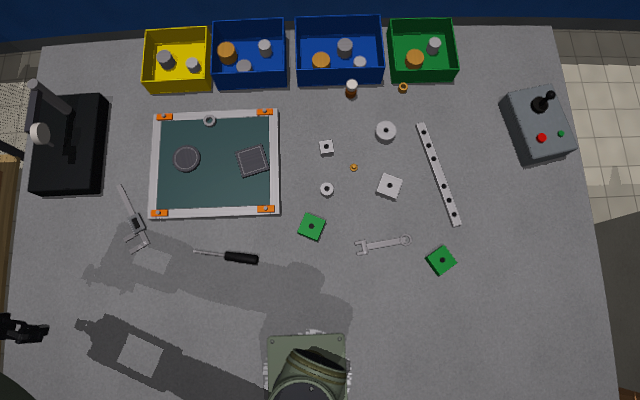

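View pics/scene0.png

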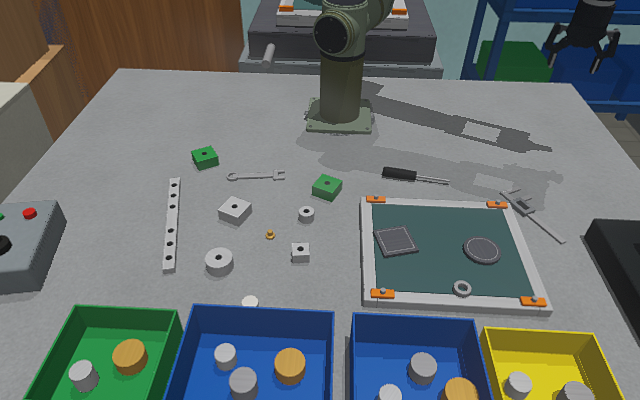

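Top view: round foot (186,159), square foot (252,161), disc_wide (386,131), white block_wide (390,186), disc_narrow (327,189), block_narrow (326,147), bar from (421,124) to (459,225). The green blocks are decoys. Next, close looks with the wrist camera.

```bash
cat > h.py <<'E'
import numpy as np, cv2
from scipy.spatial.transform import Rotation as Ro
from rig import r
def quat(yaw):  # tool down, jaw (y) axis at angle yaw from world y (mod pi)
    q=(Ro.from_euler('z',yaw)*Ro.from_euler('x',np.pi)).as_quat(); return [q[3],q[0],q[1],q[2]]
def go(p,yaws):
    """joint move to p with the yaw option needing the least motion"""
    j0=np.array(r.read_state()["joint_pos"]); best=None
    for y in yaws:
        j=r.solve_ik(list(p),quat(y))
        if j is None or abs(j[5])>2.7: continue
        c=np.abs(np.array(j)-j0).max()
        if best is None or c<best[0]: best=(c,y)
    if best is None: raise RuntimeError("no ik")
    r.move_pose(list(p),quat(best[1])); return best[1]
def cloud(cam):
    d=r.read_camera(cam); z=d["depth"]; H,W=z.shape
    f=H/2/np.tan(np.radians(d["fov_y"])/2)
    K=np.array([[f,0,d["cx"]],[0,f,d["cy"]],[0,0,1.]])
    uv=np.stack(np.meshgrid(np.arange(W),np.arange(H)),-1).reshape(-1,1,2).astype(float)
    n=cv2.undistortPoints(uv,K,np.array([d["k1"],0,0,0.])).reshape(H,W,2)
    C=np.dstack([n*z[...,None],z]); P=(C-d["t"])@d["R"]
    P[z<=0]=np.nan; return d,P
def top(P,xy,h,rad,tol=.005):
    """top face near xy at height h: centre, size, yaw, median z"""
    m=(np.abs(P[...,2]-h)<tol)&(np.hypot(P[...,0]-xy[0],P[...,1]-xy[1])<rad)
    m=cv2.morphologyEx(m.astype(np.uint8),cv2.MORPH_OPEN,np.ones((3,3)))
    n,l,s,c=cv2.connectedComponentsWithStats(m)
    if n<2: return None
    k=1+s[1:,4].argmax(); Q=P[l==k]
    (cx,cy),(w,hh),a=cv2.minAreaRect((Q[:,:2]*1000).astype(np.float32))
    return np.array([cx,cy])/1000,(w,hh),np.radians(a),np.median(Q[:,2]),Q[:,:2].mean(0),len(Q)
def show(n,t): print(n,None if t is None else [np.round(x,4).tolist() for x in t])
E
python3 - <<'E'
from h import *
print(Ro.from_quat(np.roll(r.read_state()["tcp_rot"],-1)).as_matrix().round(2).tolist())
H4=[0,np.pi/2,np.pi,-np.pi/2]
for nm,p,things in [("feet",[.53,.215,.36],[("foot_round",(.56,.302),.032,.06),("foot_square",(.55,.127),.032,.07)]),
  ("parts",[.53,-.15,.36],[("disc_wide",(.617,-.238),.03,.05),("disc_narrow",(.462,-.066),.025,.04),("block_wide",(.465,-.236),.03,.06),("block_narrow",(.582,-.07),.025,.04),("straightedge",(.505,-.37),.016,.19)])]:
    try: y=go(p,H4)
    except Exception as e: print(e); p[2]=.3; y=go(p,H4)
    r.wait(.2)
    d,P=cloud("wrist"); cv2.imwrite(f"pics/w_{nm}.png",d["img"][:,:,::-1])
    print(nm,y,"cam",(-d["R"].T@d["t"]).round(3),d["fov_y"],r.read_state()["tool_pos"],r.read_state()["t"])
    for n,xy,h,rad in things: show(n,top(P,xy,h,rad))
E
```

```text
[[-0.97, 0.26, 0.0], [0.26, 0.97, 0.0], [0.0, 0.0, -1.0]]
feet 1.5707963267948966 cam [0.529 0.296 0.494] 58.57181957024713 [0.5296269  0.21568524 0.35979882] 2.95
foot_round [[0.5611, 0.3037], [74.4264, 73.5596], 0.0026, 0.0322, [0.561, 0.3038], 3068]
foot_square [[0.5464, 0.1252], [76.1483, 76.7005], 0.2763, 0.0322, [0.5463, 0.1269], 2859]
parts 1.5707963267948966 cam [ 0.53  -0.068  0.495] 58.57181957024713 [ 0.5302889  -0.14897958  0.3600124 ] 4.5667
disc_wide [[0.6181, -0.2379], [55.0367, 55.3955], 0.9453, 0.0299, [0.6178, -0.2373], 1203]
disc_narrow [[0.4629, -0.07], [34.0742, 35.6052], 1.5685, 0.0251, [0.4632, -0.0701], 666]
block_wide [[0.4629, -0.235], [56.671, 55.9457], 1.1594, 0.03, [0.4636, -0.2336], 1542]
block_narrow [[0.5798, -0.0744], [36.479, 36.8236], 0.113, 0.025, [0.5797, -0.0742], 864]
straightedge [[0.5069, -0.3711], [280.7762, 26.2664], 0.2355, 0.016, [0.5109, -0.3687], 2616]
```

Every size and height matches the given values. I'll place the two wide risers now.

```bash
cat >> h.py <<'E'
ROUND=[.561,.3037]; SQ=[.5464,.1255]; SQY=.2763
q4=[k*np.pi/2 for k in range(-2,3)]; any_=[k*np.pi/8 for k in range(-8,9)]
def tcp(): return np.array(r.read_state()["tool_pos"])
def pick(xy,yaws,rel,force=40,op=.085,zup=.15):
    go([*xy,zup],yaws); r.move_gripper(op)
    hit=r.move_l([*xy,rel],speed=.12,contact_N=15)
    r.move_gripper(0,force); w=r.read_state()["grip_width"]
    r.move_l([*xy,zup],speed=.2)
    print("pick hit",hit,"w",round(w,4),"w after",round(r.read_state()["grip_width"],4))
def place(xy,yaws,zs,rel,op=.085,zup=.15):
    """zs: height of the support; rel: TCP above the part's underside"""
    go([*xy,zs+zup],yaws); r.move_l([*xy,zs+rel+.012],speed=.15); r.wait(.15)
    hit=r.move_l([*xy,zs+rel-.003],speed=.02,contact_N=4)
    t=tcp(); r.move_gripper(op); r.move_l([*xy,zs+zup],speed=.2)
    print("place hit",hit,"at",t.round(4),"expected z",round(zs+rel,4),"t",round(r.read_state()["t"],1))
E
python3 - <<'E'
from h import *
pick([.618,-.2377],any_,.013); place(ROUND,any_,.032,.013)
pick([.4631,-.2346],[1.1594+k for k in q4],.013); place(SQ,[SQY+k for k in q4],.032,.013)
go([.53,.215,.36],[np.pi/2]); r.wait(.2)
d,P=cloud("wrist"); cv2.imwrite("pics/w1.png",d["img"][:,:,::-1])
show("dw",top(P,ROUND,.062,.05)); show("bw",top(P,SQ,.062,.06)); show("fr",top(P,ROUND,.032,.06)); show("fs",top(P,SQ,.032,.07))
E
```

```text
pick hit False w 0.0542 w after 0.0545
place hit True at [0.5609 0.3036 0.0462] expected z 0.045 t 13.2
pick hit False w 0.0552 w after 0.0555
place hit True at [0.5464 0.1255 0.0459] expected z 0.045 t 22.2
dw [[0.5602, 0.3028], [54.1392, 55.2323], 0.0053, 0.062, [0.56, 0.3035], 1911]
bw [[0.5451, 0.1244], [56.0921, 56.4681], 0.2777, 0.062, [0.545, 0.1256], 1756]
fr [[0.5611, 0.3037], [75.3081, 74.4132], 0.0129, 0.032, [0.5591, 0.3032], 1166]
fs [[0.5465, 0.1255], [76.0608, 76.1489], 0.2748, 0.032, [0.5493, 0.1408], 1029]
```

View pics/w1.png

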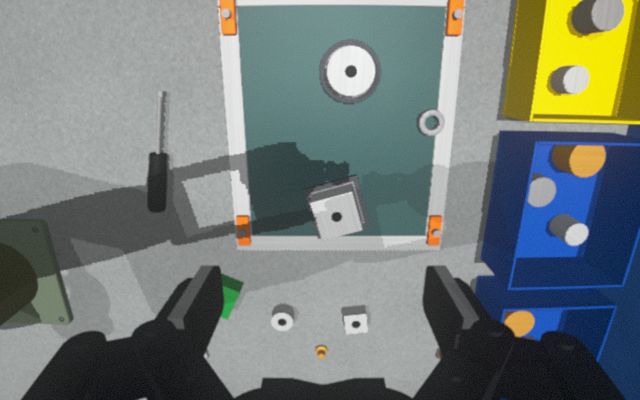

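Disc_wide sits at (350,71) on the round foot and block_wide at (337,216) on the square foot. Both are within about 1.7 mm of centre and aligned. Now the narrow risers, then a close look at the bar.

```bash
python3 - <<'E'
from h import *
pick([.4630,-.0700],any_,.011,op=.06); place([.5604,.3031],any_,.062,.011,op=.06)
pick([.5798,-.0743],[.113+k for k in q4],.011,op=.06); place([.5454,.1248],[SQY+k for k in q4],.062,.011,op=.06)
go([.53,.215,.36],[np.pi/2]); r.wait(.2)
d,P=cloud("wrist"); cv2.imwrite("pics/w2.png",d["img"][:,:,::-1])
for n,c,h in [("dn",ROUND,.087),("dw",ROUND,.062),("bn",SQ,.087),("bw",SQ,.062)]: show(n,top(P,c,h,.06))
go([.50,-.43,.36],[np.pi/2]); r.wait(.2)
d,P=cloud("wrist"); cv2.imwrite("pics/w3.png",d["img"][:,:,::-1])
show("bar",top(P,(.505,-.37),.016,.19)); print(r.read_state()["t"])
E
```

```text
pick hit False w 0.0348 w after 0.0344
place hit True at [0.5602 0.3031 0.074 ] expected z 0.073 t 32.1
pick hit False w 0.0351 w after 0.0348
place hit True at [0.5453 0.1248 0.0741] expected z 0.073 t 40.0
dn [[0.5603, 0.3021], [34.805, 34.2781], 0.0025, 0.0869, [0.5599, 0.302], 878]
dw [[0.5598, 0.303], [55.2752, 55.2341], 0.8506, 0.062, [0.5589, 0.3042], 1023]
bn [[0.5443, 0.1235], [35.9917, 36.6481], 0.2746, 0.087, [0.5441, 0.1249], 817]
bw [[0.5451, 0.1243], [55.9238, 56.7823], 0.2767, 0.0619, [0.5458, 0.134], 845]
bar [[0.4975, -0.3733], [301.4987, 25.0163], 0.238, 0.016, [0.5019, -0.3722], 4228]
43.8417
```

View pics/w2.png

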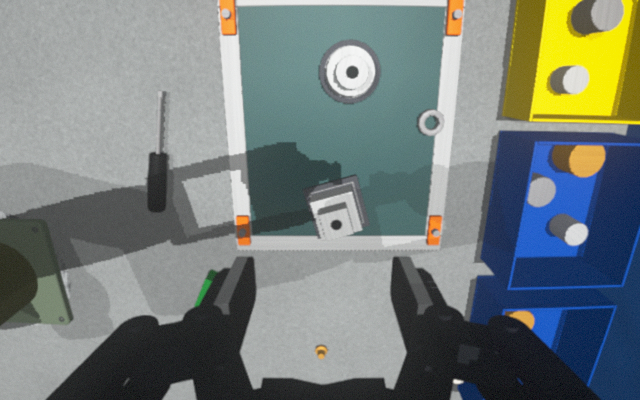

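View pics/w3.png

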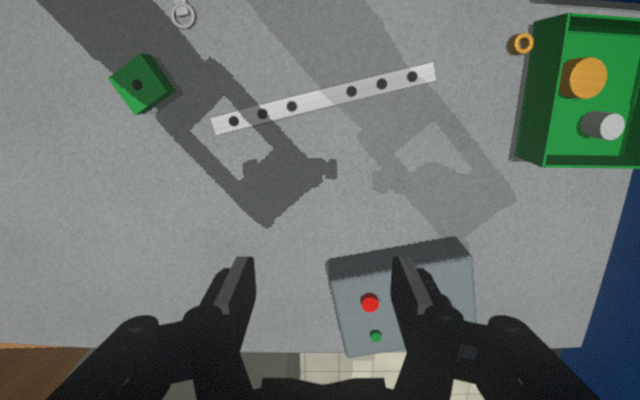

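The narrow risers are centred to about 1 mm, at (352,72) and (336,224). The bar runs from (215,127) to (435,70), measures 301×25 mm, and is free of obstacles. Now the bar.

```bash
python3 - <<'E'
from h import *
A=np.array([.5443,.1238]);B=np.array([.5602,.3023]); m=(A+B)/2; a=np.arctan2(*(B-A)[::-1])
pick([.4975,-.3733],[.238,.238-np.pi,.238+np.pi],.011,force=70,op=.05,zup=.25)
print(m,a); place(m,[a,a-np.pi],.087,.011,op=.05,zup=.2)
go([.53,.215,.40],[np.pi/2,-np.pi/2]); r.wait(.2)
d,P=cloud("wrist"); cv2.imwrite("pics/w4.png",d["img"][:,:,::-1])
show("bar",top(P,m,.103,.17)); show("bw",top(P,SQ,.062,.06)); show("dw",top(P,ROUND,.062,.06))
d=r.read_camera("scene"); cv2.imwrite("pics/s4.png",d["img"][150:350,300:600,::-1].repeat(2,0).repeat(2,1)); print(r.read_state()["t"])
E
```

```text
pick hit False w 0.0217 w after 0.0219
[0.55225 0.21305] 1.4819551705382052
place hit True at [0.5522 0.213  0.0987] expected z 0.098 t 54.9
bar [[0.5512, 0.2127], [300.6927, 24.6042], 1.4797, 0.103, [0.5525, 0.228], 4887]
bw [[0.5207, 0.1214], [60.2625, 21.8259], 1.4751, 0.0619, [0.5227, 0.1284], 270]
dw [[0.5402, 0.3049], [44.7353, 16.0107], 1.4783, 0.0621, [0.5405, 0.3055], 306]
55.6917
```

View pics/w4.png

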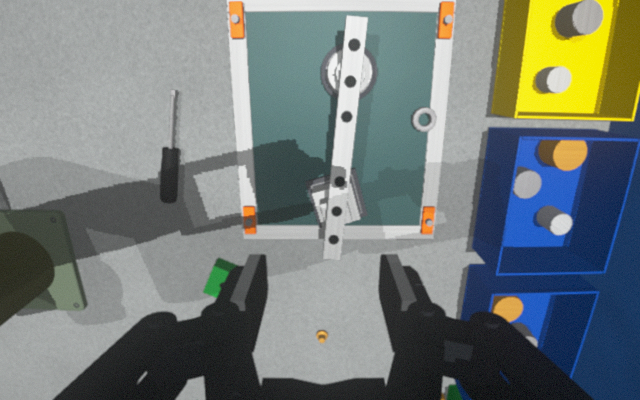

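View pics/s4.png

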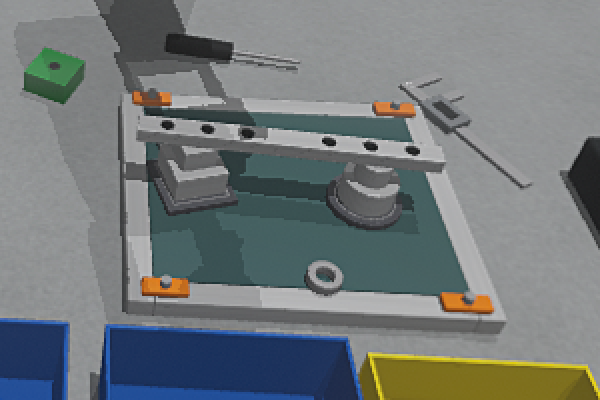

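The bar lies flat on both columns with its top at 0.103 m, as expected. The columns stand upright and the gripper is clear, so I'm handing in.

```bash
python3 -c "
from rig import r
r.wait(0.5); print(r.read_state()['t']); print(r.sign_off())"
```

```text
56.1917
the job is handed in; nothing more can be done
None
```

The setup is built and handed in at t = 56 s: both columns stand on their own feet, wide risers below and narrow on top, with the straightedge laid across them.

- **Wide risers:** after placing, both measured within about 1.7 mm of their foot centres. The square one was within 0.2° of its foot.
- **Narrow risers:** both measured within about 1.1 mm of the wide ones below. The square one was within 0.2° of its foot.
- **Straightedge:** its top is at 0.103 m, exactly as expected, and its centre is about 1 mm from the midpoint between the columns. It is aligned with the line between them to about 0.1°, and the top centres are about 60 mm from its ends.
- **Final views:** both columns looked upright and the gripper was well clear.

**Not confirmed:** once the bar was on, it hid most of both columns, so I did not re-measure the risers' centring. I judged them by eye in the final pictures. No check failed or disagreed beyond 1–2 mm.

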